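# Close up the label printer after a roll change

## Task

The label printer has a fresh roll in it but still stands open: push its upright steel roll keeper down flat over the roll, then swing its cover fully shut over that, and then press the long feed key at the right of its keypad all the way in and let it come back, so that the new labels are taken up. This is all pushing with the fingertips: nothing has to be grasped and nothing may be lifted. Do not shove the printer out of its place, and leave the things round it alone.

Things in the scene. Friction and masses are not known exactly. Their poses are not given: they have to be found in the camera images.
- label_printer: keypad label printer, 206 x 155 mm, 92 mm high when shut, 2.4 kg, loose on the table. Origin: centre of its underside; +x from keypad (front) to cover hinge (rear), +y to its left, z up. Front half: keypad sloping down 22 degrees to -x; a paper label stands out of its slot to z = 116 mm. Rear half: open bay, 6 mm walls up to z = 85 mm; the label roll in it reaches z = 77 mm
- roll_keeper (a joint): angle of the roll keeper: sheet-steel flap 2.4 mm thick with a rolled free edge, 62 mm wide (along printer x), 72 mm from hinge to edge, hinged inside the left wall. 0 = flat over the roll (a stop; upper face at z = 83 mm), 1.57 = upright, 1.75 = other stop, leaning out to the left. Folds to the right (-y) and down. Stiff hinge, stays where left; 1 N at the edge moves it
- keeper_hinge (a point): middle of the roll keeper's hinge line, which runs along the printer's x axis; at printer x = 54, y = 65.5, z = 81.5 mm
- keeper_edge (a point): middle of the roll keeper's free edge, 72 mm from its hinge line; moves with it
- label_printer_cover (a joint): angle of the printer's cover: plate 6 mm thick, 153 mm wide (along printer y), 86 mm from hinge to free edge, small lip mid-edge. 0 = fully shut (a stop; upper face at z = 92.5 mm), 1.57 = upright, 1.745 = other stop, leaning back. Stiff hinge, stays where left; 1.5 N at the edge moves it. Cannot shut while the roll keeper stands up
- cover_hinge (a point): middle of the cover's hinge line, at the rear of the printer, along its y axis; at printer x = 97, y = 0, z = 87 mm. The cover's outer face lies 5.5 mm outside this line
- cover_edge (a point): middle of the cover's free edge, on its outer face (the upper face when shut), 86 mm from the hinge line; moves with it
- label_printer_feed (a joint): travel of the feed key in m: 0 = out, 0.003 = fully in. Its spring takes 8 N to press it fully in and brings it back. It moves square to the sloping panel
- feed_key_top (a point): centre of the top face of the feed key: the longest key, a plain bar 50 mm long (down the slope, along printer x) and 10 mm wide, at the right-hand (-y) end of the keypad; its top stands 9 mm above the panel and slopes with it, 22 degrees, lower towards -x; at printer x = -72, y = -62.5, z = 62 mm
- spare_roll: spare label roll, 64 mm across, 30 mm high, lying to the left of the printer. Leave alone. Origin: centre of its underside
- deli_cup: lidded deli cup, 74 mm across, 68 mm high, right of the printer. Leave alone. Origin: centre of its underside
- marker: marker pen, 135 mm long, 16 mm thick, lying at the right front of the printer. Leave alone. Origin: under its middle
- binder_clip: binder clip, 54 x 31 x 40 mm, at the right rear of the printer. Leave alone. Origin: centre of its underside
- small_roll: smaller label roll, 52 mm across, 30 mm high, well to the left. Leave alone. Origin: centre of its underside
- thermometer: probe thermometer, 166 mm long, 13 mm high, lying well to the left. Leave alone. Origin: under its middle
- squeeze_bottle: squeeze bottle, 64 mm across, 216 mm high, at the right rear. Leave alone. Origin: centre of its underside

How it is judged:
On the way, in this order (a step that is already met when the one before it is completed fails the run):
1. the roll keeper is folded down flat while the cover still stands open (value of joint roll_keeper below 0.08 rad and value of joint label_printer_cover above 1 rad), for 0.2 s.
2. the cover is fully shut over the folded keeper (value of joint label_printer_cover below 0.05 rad and value of joint roll_keeper below 0.08 rad), for 0.2 s.
3. the feed key is pressed in (value of joint label_printer_feed above 0.0018 m and value of joint label_printer_cover below 0.05 rad), for 0.05 s.
At the end, for the whole second after the job is handed in: roll keeper within 0.08 rad of flat, cover within 0.05 rad of shut, feed key out again (less than 0.6 mm in), printer standing level and at rest within 25 mm of where it stood, the seven things round it within 20 mm (marker 30 mm) of where they were (all of step 2 and value of joint label_printer_feed below 0.0006 m and distance of label_printer from where it was at the start of the episode below 0.025 m and height (world z) of label_printer below 0.004 m and angle between label_printer's own z axis and vertical below 0.03 rad and linear speed of label_printer below 0.01 m/s and distance of each of spare_roll, deli_cup, binder_clip, small_roll, thermometer, squeeze_bottle from where it was at the start of the episode below 0.02 m and distance of marker from where it was at the start of the episode below 0.03 m); the robot touches nothing.
It fails at once if the cover is swung down while the roll keeper still stands (value of joint roll_keeper above 0.3 rad and value of joint label_printer_cover below 0.8 rad).
It fails at once if the printer is lifted or tipped (height (world z) of label_printer above 0.01 m or angle between label_printer's own z axis and vertical above 0.1 rad).
It fails at once if the printer is shoved 40 mm out of its place (distance of label_printer from where it was at the start of the episode above 0.04 m).
It fails at once if one of the things round the printer is lifted or pushed away (distance of any of spare_roll, deli_cup, marker, binder_clip, small_roll, thermometer, squeeze_bottle from where it was at the start of the episode above 0.04 m or height (world z) of any of spare_roll, deli_cup, marker, binder_clip, small_roll, thermometer, squeeze_bottle above 0.02 m).
It also fails if it takes over 51 s, if anything falls off the work surface, if the arm or the gripper's body presses on something with over 40 N, if the wrist force passes 120 N, or if a joint passes its speed limit or range.

## Robot

A 7-joint arm with a two-finger parallel gripper is mounted at the origin on a cart in front of the work surface, level with it; the furniture and walls round the work are solid. World frame = base frame: x ahead of the robot, y to its left, z up, the work surface at z = 0. Lengths are in m, angles in rad, forces in N, time in s.
With the tool pointing down it reaches from about 0.4 to 0.85 m from the base axis. Payload 4.5 kg.
Tool frame: the origin (TCP) lies between the finger pads; the fingertips stand 8 mm ahead of it and the grasp point (between the pads) lies 11 mm behind it; z points along the fingers, y is the direction in which the jaws open and shut (so a half turn about z gives the same grasp; the last joint's range is limited). The gripper opens to 88 mm and grips with 3 to 60 N. Pads are 18 mm wide; open, the fingers measure 123 mm over their backs; the gripper's body (75 mm by 187 mm) begins 45 mm behind the grasp point.
Start: joints at [-1.303, 0.689, -0.195, 1.565, 0.157, 0.902, -0.215], TCP at [0.145, 0.608, 0.223] pointing down, gripper open.
Joint ranges: [-3.01, 3.01], [-0.46, 2.08], [-1.47, 1.51], [0.13, 2.56], [-1, 4.14], [0.04, 2.09], [-2.66, 2.66]. Speed limits (rad/s): [2.57, 2.57, 3.14, 3.14, 3.14, 3.14, 3.14].

## Interface

Orientations are given as a unit quaternion [x, y, z, w].
In Python, from plant import r gives the robot as it stands.
- The arm moves only by the tool carry_out, never from a script. Its argument "commands" is a list that holds one entry, the list of rows, each a list of 7 numbers: the turn, a rotation vector about the tool's x, y, z in rad, then the shift along the tool's x, y, z in cm, then the finger opening in cm, from 0 to 8.81. A call has 1 to 10 rows; each row is the pose to reach, as a shift and turn from the pose commanded when the call began, along the tool's axes at that moment; what a row does not reach only later rows make up. A row lasts 1/12 s, in which the tool goes at most 41.7 mm and 7.16 degrees, less where a joint would pass 70% of its speed; a pose out of reach is approached as far as the arm can. A call with a gripper value outside its range is refused whole. The fingers move at their own pace and stop on an object; "force" is the grip in N (left out, the last holds). Time passes only in rows, so rows that repeat a pose let the fingers close. It gives the time, the measured TCP pose, the force and the opening at its end, in the units of the state.
- r.get_state(): the state, without advancing time (a new reading comes with each control period).
- r.snapshot(name): name is "side" or "top"; returns a dict with "pixels" (420x560x3 uint8, red, green, blue), "mtx" (3x3 intrinsics, pixels), "k1" (the pictures are not rectified: a ray, as slopes to the right and down, at radius r is drawn at 1 + k1 r^2 times it, then the intrinsics apply), "xyz" and "rotation" of the camera in the world. Camera axes: x right, y down, z forward; pixel columns grow to the right and rows downward; lengths in m; the calibration is good to about 2 mm. A picture is of the moment at which its call begins. There is no depth.
- r.finish_job(): hands the job in, once; it reports no verdict.
The state is a dict: "clock": time; "q": joint angles; "qd": joint speeds; "joint_torque": joint torques, N m; "tool_pos": TCP position; "eef_rot": TCP orientation; "contact_force": force on the tool from outside, world axes, zero at the start; "moment": the same for the moment, N m; "opening": opening from 0.0 (shut) to 1.0 (fully open).
Only numpy, scipy, OpenCV 4.12 (cv2) and the standard library are available. Lean on these libraries where they do the work, as an engineer would, in place of code of your own. Each camera call takes 0.05 s, during which the arm holds its last target.

## Working session

There is one attempt and no reset: what is moved stays moved. The work goes in short steps, Python scripts to look and compute and a tool call to move; the robot and the scene stay as the last step left them, time stands still between calls to the robot, and variables do not carry over. Pictures are saved under pics/ and viewed, and the job is handed in when it is done.

Besides the shell and the picture viewer there is one more tool, called after "Request:" as a command line: name --argument value ..., lists and objects as JSON in quotes. carry_out: Moves the arm, as the interface text tells. Its arguments: {"type":"object","properties":{"commands":{"type":"array"},"force":{"type":"number"}},"required":["commands"]}

```bash
ls; mkdir -p pics; python3 - <<'E'
from plant import r
import cv2
print(r.get_state())
for n in("side","top"):
    s=r.snapshot(n); cv2.imwrite(f"pics/{n}0.png",s["pixels"][:,:,::-1]); print(n,s["mtx"],s["k1"],s["xyz"],s["rotation"])
E
```

```text
pics
{'clock': 0.0, 'q': array([-1.30318861,  0.68994806, -0.19451528,  1.56633846,  0.15729741,
        0.90251086, -0.21505544]), 'qd': array([-9.11320694e-04,  8.26652993e-04, -1.45205757e-05,  1.67142166e-03,
       -1.72333377e-03, -3.08530935e-04,  2.42464481e-04]), 'joint_torque': array([-7.86244509e-04, -5.27566731e+01, -1.26719546e+00, -1.53433156e+01,
       -5.26569388e-02,  6.45790278e-03,  1.75086702e-04]), 'tool_pos': array([0.14469914, 0.60733949, 0.221734  ]), 'eef_rot': array([ 1.16574312e-01,  9.93181558e-01, -9.05823940e-04, -3.87853518e-05]), 'contact_force': array([ 0.32506426, -1.11642433,  0.00427502]), 'moment': array([-0.00791741,  0.03092452,  0.01452267]), 'opening': 1.001085201013173}
side [[486.56062607   0.         282.18113225]
 [  0.         486.56062607 210.77018848]
 [  0.           0.           1.        ]] -0.08613629135432865 [ 0.03534399 -0.96204105  0.52384951] [ 0.80589747 -0.1846112   0.13815902 -0.5453073 ]
top [[513.97357943   0.         285.06298668]
 [  0.         513.97357943 207.41416155]
 [  0.           0.           1.        ]] -0.1483042163695676 [0.43625227 0.0210537  1.32592478] [-0.70231724  0.70975704 -0.04175615  0.03538175]
```

View pics/side0.png

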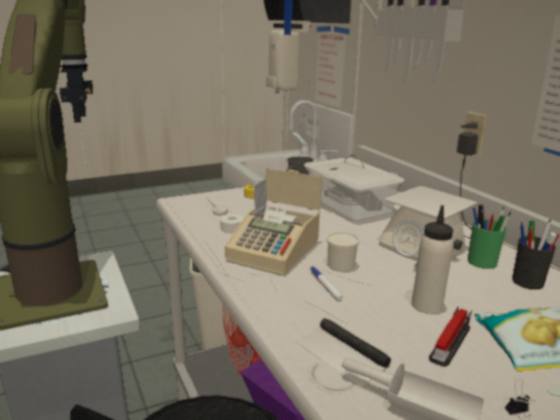

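View pics/top0.png

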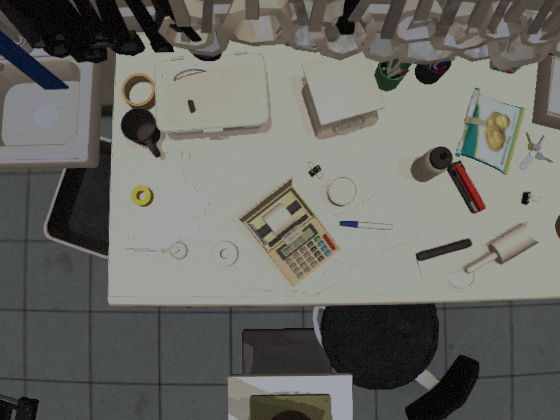

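```bash
cat > h.py <<'E'
import numpy as np, cv2
from scipy.spatial.transform import Rotation as R
def ray(s,px):
    d=np.array([s["k1"],0,0,0,0.])
    p=cv2.undistortPoints(np.array([[px]],float),s["mtx"],d)[0,0]
    return np.array(s["xyz"]),R.from_quat(s["rotation"]).apply([p[0],p[1],1.])
def onz(s,px,z):
    o,v=ray(s,px); return o+v*(z-o[2])/v[2]
def proj(s,P):
    P=np.atleast_2d(P); c=R.from_quat(s["rotation"]).inv().apply(P-s["xyz"])
    return cv2.projectPoints(c,np.zeros(3),np.zeros(3),s["mtx"],np.array([s["k1"],0,0,0,0.]))[0][:,0]
E
python3 - <<'E'
import cv2
a=cv2.imread("pics/top0.png")[170:295,220:400]; cv2.imwrite("pics/top0z.png",cv2.resize(a,None,fx=4.4,fy=4.4,interpolation=cv2.INTER_CUBIC))
a=cv2.imread("pics/side0.png")[160:290,210:370]; cv2.imwrite("pics/side0z.png",cv2.resize(a,None,fx=4.6,fy=4.6,interpolation=cv2.INTER_CUBIC))
E
```

```text
(no output)
```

View pics/top0z.png

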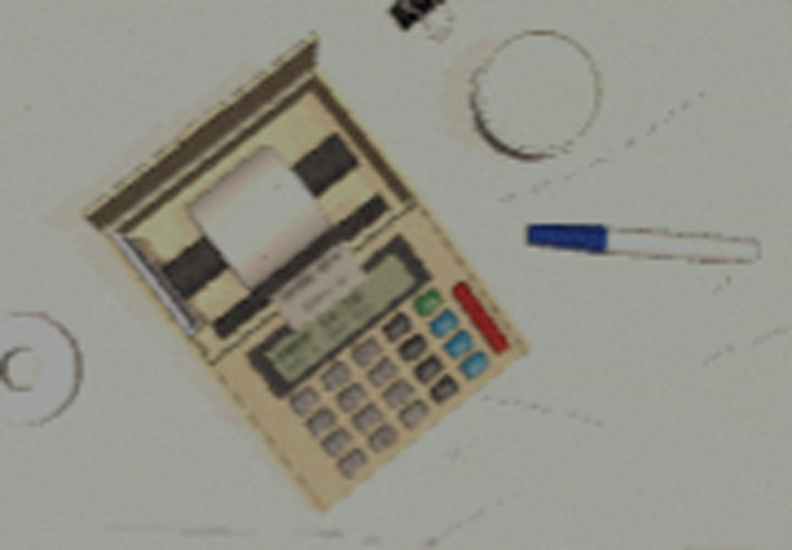

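View pics/side0z.png

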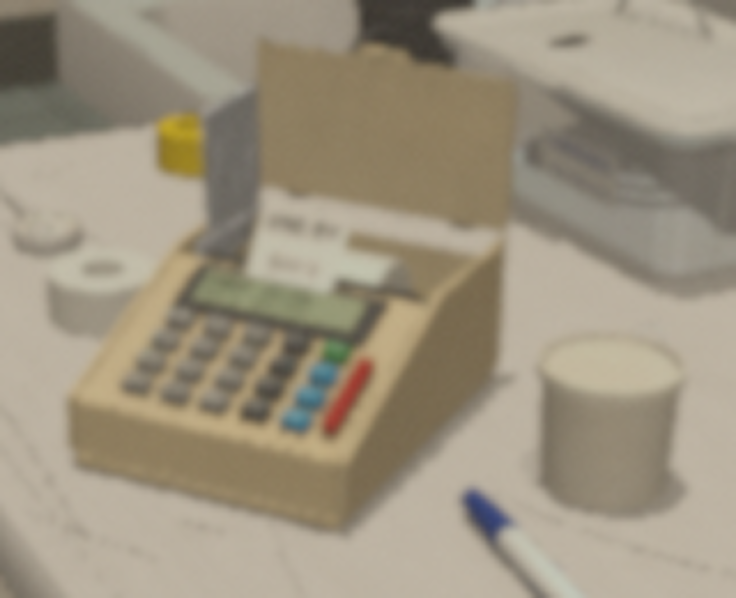

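```bash
python3 - <<'E'
from plant import r
import numpy as np, cv2, json
from h import *
from scipy.optimize import least_squares
T=r.snapshot("top");S=r.snapshot("side")
def red(s,box):
    x0,y0,x1,y1=box; a=s["pixels"][y0:y1,x0:x1].astype(int)
    m=((a[...,0]-a[...,1]>60)&(a[...,0]-a[...,2]>50)).astype(np.uint8)
    n,l,st,c=cv2.connectedComponentsWithStats(m); i=1+np.argmax(st[1:,4]); print(st[i]);return c[i]+[x0,y0]
kt=red(T,(300,220,345,260)); ks=red(S,(270,225,300,265)); print(kt,ks)
tz=lambda x,y:(x/4.4+220-.4,y/4.4+170-.4); sz=lambda x,y:(x/4.6+210-.4,y/4.6+160-.4)
obs=[(T,kt,(-72,-62.5,61)),(S,ks,(-72,-62.5,61)),
(T,tz(325,512),(-103,77.5,40)),(T,tz(527,350),(-103,-77.5,40)),
(S,sz(72,400),(-103,77.5,40)),(S,sz(348,465),(-103,-77.5,40)),(S,sz(342,528),(-103,-77.5,0)),(S,sz(72,462),(-103,77.5,0)),
]
def w(p,P): 
    c,s=np.cos(p[2]),np.sin(p[2]); P=np.array(P)/1000; return np.array([p[0]+c*P[0]-s*P[1],p[1]+s*P[0]+c*P[1],P[2]])
f=lambda p:np.concatenate([proj(s,w(p,P))[0]-px for s,px,P in obs])
best=least_squares(f,[.43,.04,.6],loss='soft_l1'); p=best.x
print(p,np.degrees(p[2]),f(p).reshape(-1,2).round(1))
json.dump(list(p),open("pose.json","w"))
for n,s in(("top",T),("side",S)):
    im=s["pixels"][:,:,::-1].copy()
    k=4; b=(220,170,400,295) if n=="top" else (210,160,370,290)
    im=cv2.resize(im[b[1]:b[3],b[0]:b[2]],None,fx=k,fy=k,interpolation=cv2.INTER_CUBIC)
    pts=[(-103,77.5,40),(-103,-77.5,40),(103,77.5,0),(103,-77.5,0),(-103,77.5,0),(-103,-77.5,0),(103,-77.5,85),(103,77.5,85),(-72,-62.5,62),(54,65.5,81.5),(54,65.5,153.5),(97,0,87),(102,0,173),(102,-76,173),(102,76,173),(23,65,153),(85,65,153)]
    for P in pts:
        u=((proj(s,w(p,P))[0]-b[:2]+.5)*k).astype(int); cv2.circle(im,tuple(int(v) for v in u),3,(0,0,255),1)
    cv2.imwrite(f"pics/{n}_ov.png",im)
for nm,P in(("key",(-72,-62.5,62)),("keephinge",(54,65.5,81.5)),("coverhinge",(97,0,87))): print(nm,w(p,P))
E
```

```text
[23 15 12 15 53]
[11 14  9 14 47]
[328.71698113 241.77358491] [285.0212766  245.53191489]
[ 0.50740447 -0.00600704  0.64541492] 36.97955079931925 [[ 0.6  0.4]
 [ 0.5 -1.7]
 [-1.6  0.9]
 [ 1.5 -0.5]
 [-0.7 -2.1]
 [ 0.  -1.2]
 [ 0.9  1.3]
 [-0.3 -0. ]]
key [ 0.48748288 -0.09924533  0.062     ]
keephinge [0.51114218 0.07880027 0.0815    ]
coverhinge [0.58489295 0.05234137 0.087     ]
```

View pics/top_ov.png

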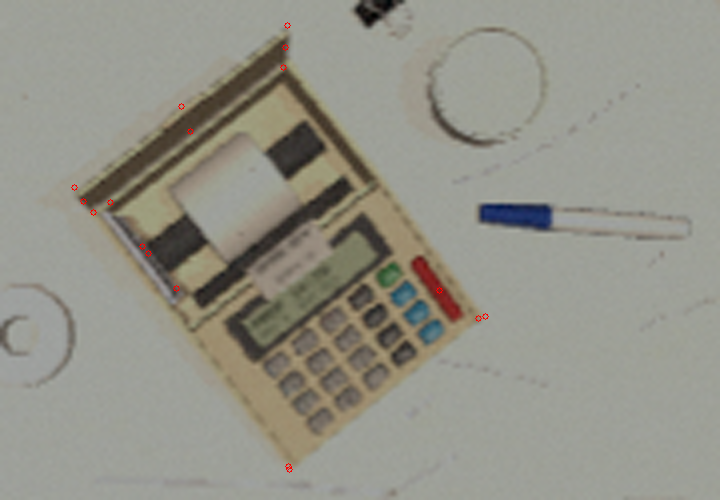

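View pics/side_ov.png

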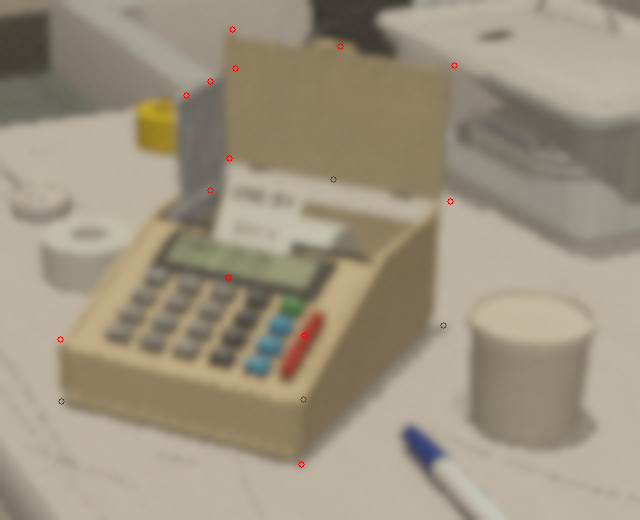

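```bash
python3 - <<'E'
import cv2
a=cv2.imread("pics/top0.png")
for n,(x,y),k in(("t",(235,175),10),):
    b=a[y:y+58,x:x+75]; cv2.imwrite("pics/tz1.png",cv2.resize(b,None,fx=10,fy=10,interpolation=cv2.INTER_CUBIC))
a=cv2.imread("pics/side0.png")
b=a[165:245,250:330]; cv2.imwrite("pics/sz1.png",cv2.resize(b,None,fx=7,fy=7,interpolation=cv2.INTER_CUBIC))
E
```

```text
(no output)
```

View pics/tz1.png

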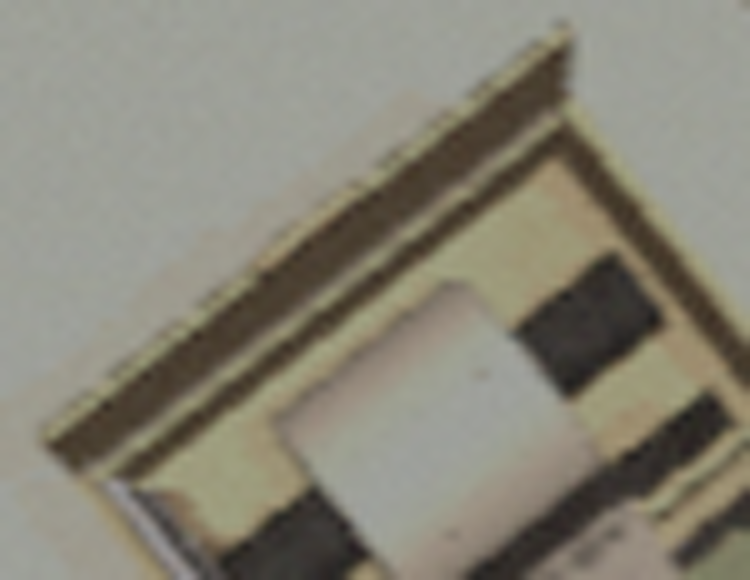

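View pics/sz1.png

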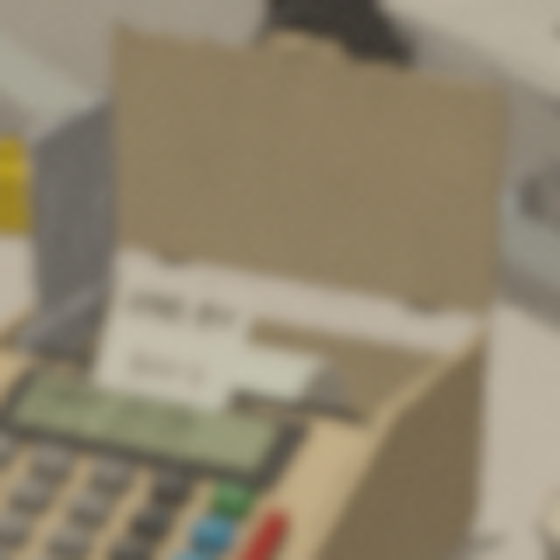

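```bash
python3 - <<'E'
from plant import r
import numpy as np, cv2, json
from h import *
from scipy.optimize import least_squares
T=r.snapshot("top");S=r.snapshot("side")
kt=[328.72,241.77]; ks=[285.02,245.53]
tz=lambda x,y:(x/4.4+220-.4,y/4.4+170-.4); sz=lambda x,y:(x/4.6+210-.4,y/4.6+160-.4)
t1=lambda x,y:(x/10+235-.45,y/10+175-.45); s1=lambda x,y:(x/7+250-.43,y/7+165-.43)
obs=[(T,kt,(-72,-62.5,61)),(S,ks,(-72,-62.5,61)),
(T,tz(325,512),(-103,77.5,40)),(T,tz(527,350),(-103,-77.5,40)),
(S,sz(72,400),(-103,77.5,40)),(S,sz(348,465),(-103,-77.5,40)),(S,sz(342,528),(-103,-77.5,0)),(S,sz(72,462),(-103,77.5,0)),
(T,t1(562,145),(97,-71.5,85)),(T,t1(115,478),(97,71.5,85)),(S,s1(485,345),(103,-77.5,85)),(S,sz(498,385),(103,-77.5,0))]
def w(p,P): 
    c,s=np.cos(p[2]),np.sin(p[2]); P=np.array(P)/1000; return np.array([p[0]+c*P[0]-s*P[1],p[1]+s*P[0]+c*P[1],P[2]])
def f(p): return np.concatenate([proj(s,w(p,P))[0]-px-(p[3:5] if s is T else p[5:7]) for s,px,P in obs])
g=lambda p:np.concatenate([f(p),p[3:]*2])
p=least_squares(g,[.5,0,.64,0,0,0,0]).x
print(p.round(4),np.degrees(p[2]),f(p).reshape(-1,2).round(1))
json.dump(list(p[:3]),open("pose.json","w"))
# triangulate key
o1,v1=ray(T,kt);o2,v2=ray(S,ks);v1/=np.linalg.norm(v1);v2/=np.linalg.norm(v2)
ab=np.linalg.lstsq(np.c_[v1,-v2],o2-o1,rcond=None)[0]; print(o1+ab[0]*v1,o2+ab[1]*v2)
for nm,P in(("key",(-72,-62.5,62)),("keephinge",(54,65.5,81.5)),("keepedge",(54,65.5,153.5)),("coverhinge",(97,0,87))): print(nm,w(p,P))
# cover top corners: heights unknown angle: triangulate
for a,b in ((t1(45,435),s1(115,28)),(t1(568,30),s1(497,92))):
  o1,v1=ray(T,a);o2,v2=ray(S,b)
  ab=np.linalg.lstsq(np.c_[v1,-v2],o2-o1,rcond=None)[0]; print("cov",o1+ab[0]*v1,o2+ab[1]*v2)
print("keeper edge at z .153", onz(T,tz(113,232),.153),onz(T,tz(198,330),.153))
E
```

```text
[ 0.5042 -0.007   0.6611  0.0199  0.0239  0.0983 -0.6776] 37.88082807732423 [[ 1.1  1.1]
 [-0.  -0.7]
 [-0.4  2.1]
 [ 2.1  0. ]
 [-1.6 -0.7]
 [-0.3 -0.1]
 [ 0.6  2.4]
 [-1.2  1.4]
 [-0.6 -3.1]
 [-2.1 -0.1]
 [ 1.8 -3.4]
 [ 1.1 -1.7]]
[ 0.48876461 -0.09820531  0.05625483] [ 0.48720902 -0.09746473  0.05612093]
key [ 0.48574004 -0.10052745  0.062     ]
keephinge [0.50659583 0.07786827 0.0815    ]
keepedge [0.50659583 0.07786827 0.1535    ]
coverhinge [0.58075366 0.05257272 0.087     ]
cov [0.53980218 0.11415508 0.1693875 ] [0.53800841 0.11496076 0.16929176]
cov [ 0.63130458 -0.00517677  0.16919572] [ 0.62842558 -0.00358852  0.16867424]
keeper edge at z .153 [0.53129993 0.10120528 0.153     ] [0.47993646 0.05733331 0.153     ]
```

```bash
cat >> h.py <<'E'
import json
PZ=json.load(open("pose.json")) if True else None
def pw(P):
    c,s=np.cos(PZ[2]),np.sin(PZ[2]); P=np.array(P,float)/1000
    return np.array([PZ[0]+c*P[0]-s*P[1],PZ[1]+s*P[0]+c*P[1],P[2]])
def wp(X):
    c,s=np.cos(PZ[2]),np.sin(PZ[2]); d=np.array(X)-[PZ[0],PZ[1],0]
    return np.array([c*d[0]+s*d[1],-s*d[0]+c*d[1],d[2]])*1000
def tip(st): # tip in printer mm
    return wp(st["tool_pos"]+R.from_quat(st["eef_rot"]).apply([0,0,.008]))
def rot(yaw=0,tilt=0): # yaw0: tool y = printer y; tilt about printer y (deg): body leans to -x
    c,s=np.cos(PZ[2]),np.sin(PZ[2])
    B=np.array([[-c,-s,0],[-s,c,0],[0,0,-1]]).T.T
    ex=np.array([c,s,0]);ey=np.array([-s,c,0]);ez=np.array([0,0,1.])
    M=np.c_[-ex,ey,-ez]
    return R.from_rotvec(-np.radians(tilt)*ey)*R.from_rotvec(np.radians(yaw)*ez)*R.from_matrix(M)
def cmd(st,P,yaw=0,tilt=0):
    R0=R.from_quat(st["eef_rot"]);Rt=rot(yaw,tilt)
    X=pw(P)-Rt.apply([0,0,.008])
    return (R0.inv()*Rt).as_rotvec().round(3),(R0.inv().apply(X-st["tool_pos"])*100).round(2)
E
python3 - <<'E'
from plant import r
from h import *
st=r.get_state(); print(tip(st)); print(cmd(st,(40,135,200))); print(pw((40,135,200)))
print(rot().as_matrix().round(2), rot(0,22).apply([0,0,1]),wp(rot(0,22).apply([0,0,1])+[PZ[0],PZ[1],0]))
E
```

```text
[ 93.78367934 705.95364531 214.25096821]
(array([-0.001, -0.   , -0.895]), array([-41.18, -39.92,   1.45]))
[0.4528713  0.12412761 0.2       ]
[[-0.79 -0.61  0.  ]
 [-0.61  0.79  0.  ]
 [-0.    0.   -1.  ]] [ 0.29567308  0.23001636 -0.92718385] [ 374.60659342    0.         -927.18385457]
```

Request:
carry_out --commands '[[[0,0,-0.1,-4,-4,0,0],[0,0,-0.2,-8,-8,0,0],[0,0,-0.3,-12,-11.5,0,0],[0,0,-0.4,-15,-14.5,0,0],[0,0,-0.5,-18,-17.5,0,0],[0,0,-0.6,-21,-20.5,0,0],[0,0,-0.7,-24,-23.5,0,0],[0,0,-0.8,-27,-26,0,0],[0,0,-0.9,-30,-29,0,0],[0,0,-0.9,-30,-29,0,0]]]' --force 10

```text
clock: 1.13
tool_pos: [0.37, 0.2551, 0.2226]
eef_rot: [-0.329, 0.944, 0.0, 0.0]
contact_force: [1.0, 0.0, 0.2]
opening: 0.265
```

```bash
python3 - <<'E'
from plant import r
from h import *
st=r.get_state(); print(tip(st),st["opening"],st["clock"],st["q"].round(2)); print(cmd(st,(40,125,200)))
E
```

```text
[ 55.07225132 289.26554637 214.63989884] 0.2648582617566183 1.1333 [-0.36  0.5  -0.52  2.06  0.39  0.67  1.1 ]
(array([0.   , 0.001, 0.009]), array([  1.66, -16.41,   1.46]))
```

Request:
carry_out --commands '[[[0,0,0.01,0.4,-4,0.4,0],[0,0,0.01,0.8,-8,0.8,0],[0,0,0.01,1.2,-12,1.2,0],[0,0,0.01,1.66,-16.4,1.5,0],[0,0,0.01,1.66,-16.4,4,0],[0,0,0.01,1.66,-16.4,6.5,0],[0,0,0.01,1.66,-16.4,8.5,0],[0,0,0.01,1.66,-16.4,8.5,0],[0,0,0.01,1.66,-16.4,8.5,0]]]'

```text
clock: 1.88
tool_pos: [0.4569, 0.1177, 0.1372]
eef_rot: [-0.322, 0.947, -0.0, -0.001]
contact_force: [0.1, 0.7, 0.1]
opening: 0.005
```

```bash
cat > look.py <<'E'
import sys
from plant import r
from h import *
n=sys.argv[1]
st=r.get_state(); print(tip(st).round(1),st["opening"],st["clock"],st["contact_force"].round(1))
T=r.snapshot("top");S=r.snapshot("side")
a=T["pixels"][150:300,210:390,::-1];b=S["pixels"][110:290,200:380,::-1]
a=cv2.resize(a,(400,333),interpolation=cv2.INTER_CUBIC);b=cv2.resize(b,(400,400),interpolation=cv2.INTER_CUBIC)
o=np.zeros((400,800,3),np.uint8);o[:333,:400]=a;o[:,400:]=b;cv2.imwrite(f"pics/{n}.png",o)
E
python3 look.py a1
```

```text
[ 39.2 127.5 129.2] 0.005090843362182016 1.8833 [0.1 0.7 0.1]
```

View pics/a1.png

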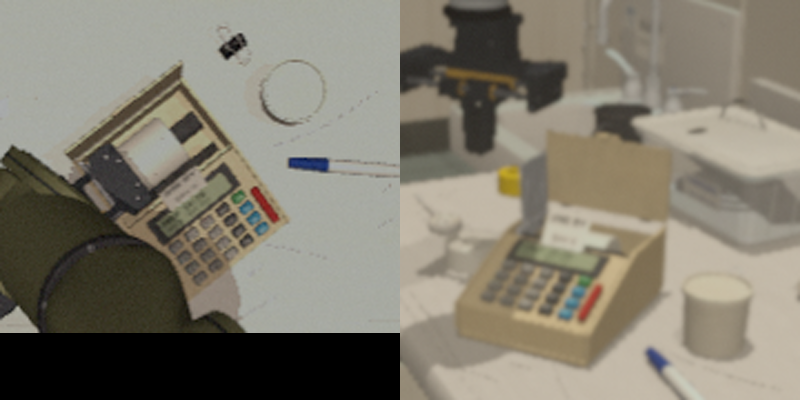

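Request:
carry_out --commands '[[[0,0,0,0,-2,0,0],[0,0,0,0,-4,0,0],[0,0,0,0,-5,0,0],[0,0,0,0,-6,0,0],[0,0,0,0,-6.7,0,0],[0,0,0,0,-7.3,0,0],[0,0,0,0,-7.9,0.4,0],[0,0,0,0,-8.5,0.8,0],[0,0,0,0,-9,1.3,0],[0,0,0,0,-9.4,1.9,0]]]'

```text
clock: 2.82
tool_pos: [0.515, 0.043, 0.1179]
eef_rot: [-0.322, 0.947, 0.0, -0.0]
contact_force: [-1.1, -0.6, -0.2]
opening: 0.005
```

```bash
python3 look.py a2
```

```text
[ 39.2  32.9 109.9] 0.0046102307238943385 2.8167 [-1.1 -0.6 -0.2]
```

View pics/a2.png

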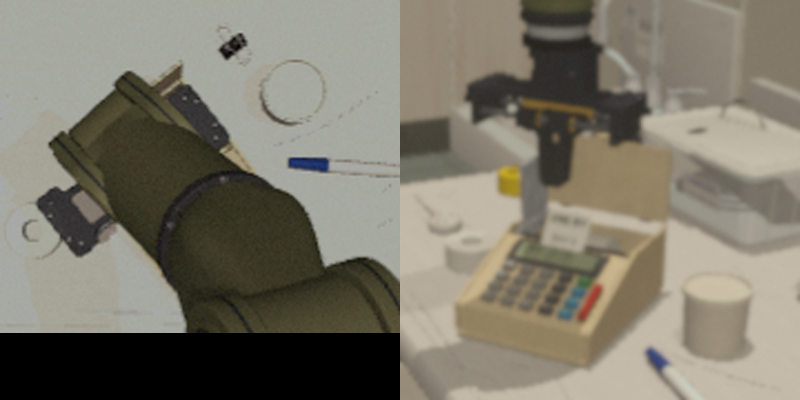

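```bash
python3 - <<'E'
from plant import r
from h import *
S=r.snapshot("side"); st=r.get_state()
x0,y0,k=235,120,6
im=cv2.resize(S["pixels"][y0:y0+100,x0:x0+100,::-1],None,fx=k,fy=k,interpolation=cv2.INTER_CUBIC)
def dot(X,c):
    u=((proj(S,X)[0]-[x0,y0]+.5)*k).astype(int); cv2.circle(im,(int(u[0]),int(u[1])),4,c,1)
t=tip(st); dot(pw(t),(0,0,255))
for d in(-17.5,17.5):
  for e in (-9,9): dot(pw(t+[e,d,0]),(0,255,0))
for th,c in((90,(255,0,0)),(30,(255,0,255)),(60,(255,255,0))):
  a=np.radians(th)
  for x in(23,85):
    for rr in(0,72): dot(pw((x,65.5-rr*np.cos(a),81.5+rr*np.sin(a))),c)
cv2.imwrite("pics/a2z.png",im)
E
```

```text
(no output)
```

View pics/a2z.png

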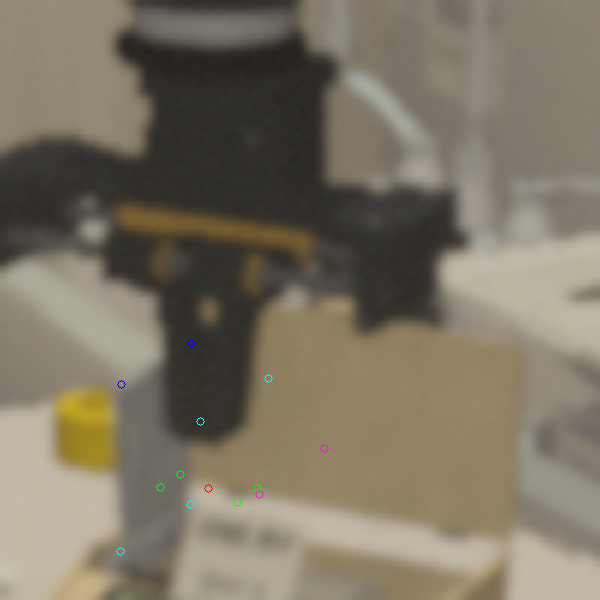

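```bash
python3 - <<'E'
from plant import r
from h import *
S=r.snapshot("side");T=r.snapshot("top"); st=r.get_state()
print("a1",proj(S,pw((39.2,127.5,129.2))), "seen 236,177.5")
print("init",proj(S,[[.1447,.6073,.2137],[.1447,.6073,.2217]]))
print("now", proj(S,pw(tip(st))), proj(T,pw(tip(st))), proj(T,pw(tip(st)+[0,0,70])))
im=cv2.imread("pics/side0.png")[60:150,40:130]; cv2.imwrite("pics/i0.png",cv2.resize(im,None,fx=6,fy=6))
im=T["pixels"][150:300,200:390,::-1]; cv2.imwrite("pics/a2t.png",cv2.resize(im,None,fx=4,fy=4))
E
```

```text
a1 [[235.97885288 187.24924806]] seen 236,177.5
init [[ 81.6869494  126.72015506]
 [ 81.38386871 124.12933636]]
now [[269.2858296  200.55686614]] [[270.78196171 230.61263613]] [[270.17925861 228.60406753]]
```

View pics/i0.png

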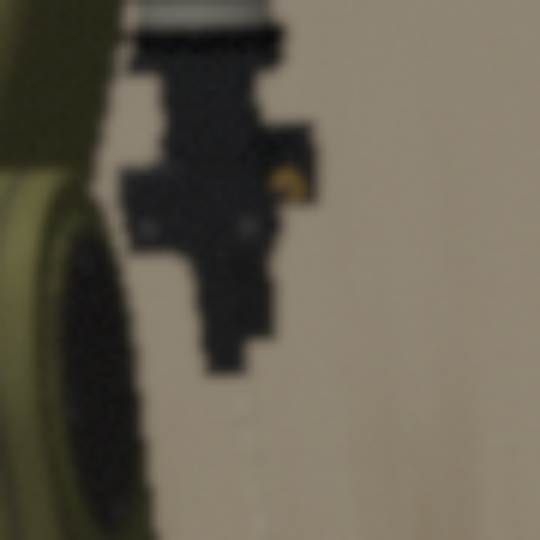

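View pics/a2t.png

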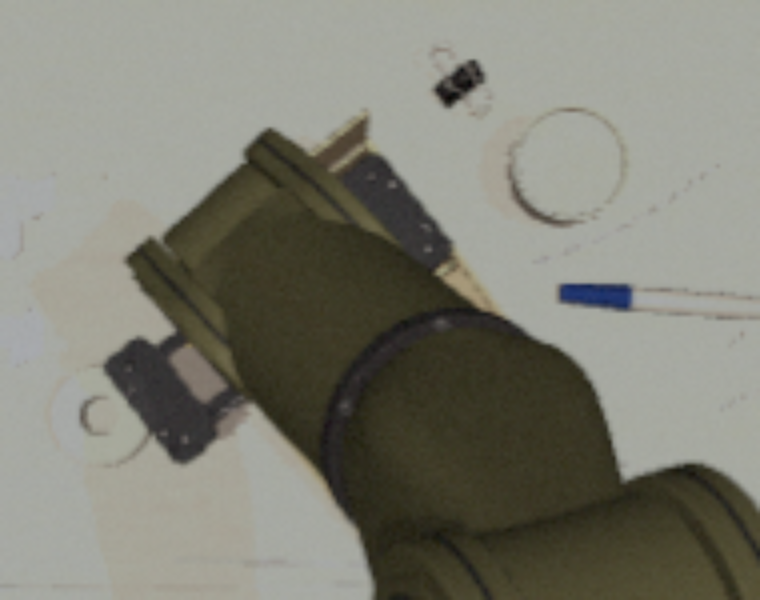

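Request:
carry_out --commands '[[[0,0,0,0,0,-3,0],[0,0,0,0,0,-6,0],[0,0,0,0,3,-6,0],[0,0,0,0,6,-6,0],[0,0,0,0,8,-6,0],[0,0,0,0,8,-3,0],[0,0,0,0,8,0,0],[0,0,0,0,8,0.5,0],[0,0,0,0,8,0.5,0]]]'

```text
clock: 3.82
tool_pos: [0.4646, 0.1066, 0.1125]
eef_rot: [-0.323, 0.946, -0.0, -0.002]
contact_force: [0.3, 1.1, 1.1]
opening: 0.007
```

```bash
python3 look.py a3
```

```text
[ 38.5 113.9 104.5] 0.006518436224169668 3.8167 [0.3 1.1 1.1]
```

View pics/a3.png

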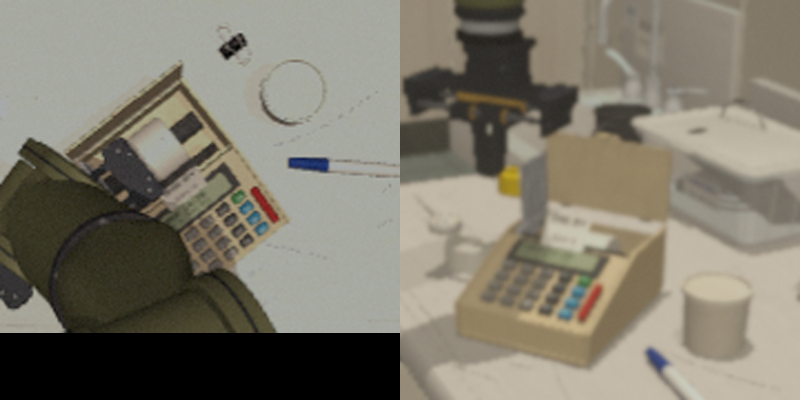

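Request:
carry_out --commands '[[[0,0,0,0,-1.5,0,0],[0,0,0,0,-3,0,0],[0,0,0,0,-4,0,0],[0,0,0,0,-5,0,0],[0,0,0,0,-5,0,0]]]'

```text
clock: 4.33
tool_pos: [0.4982, 0.065, 0.1142]
eef_rot: [-0.32, 0.947, -0.001, 0.001]
contact_force: [-0.3, 0.4, -0.1]
opening: 0.007
```

```bash
python3 look.py a4
```

```text
[ 39.5  60.5 106.2] 0.007143193976792733 4.3333 [-0.3  0.4 -0.1]
```

View pics/a4.png

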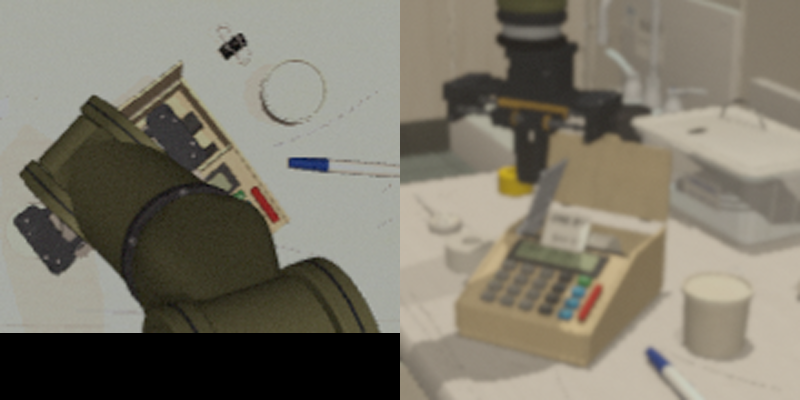

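Request:
carry_out --commands '[[[0,0,0,0,-0.7,0.2,0],[0,0,0,0,-1.3,0.6,0],[0,0,0,0,-1.9,1.0,0],[0,0,0,0,-2.4,1.6,0],[0,0,0,0,-2.8,2.2,0],[0,0,0,0,-3.1,2.8,0],[0,0,0,0,-3.3,3.4,0],[0,0,0,0,-3.3,3.7,0],[0,0,0,0,-3.3,3.7,0]]]'

```text
clock: 5.18
tool_pos: [0.5159, 0.0408, 0.0755]
eef_rot: [-0.322, 0.947, 0.0, -0.001]
contact_force: [0.2, -0.2, 0.1]
opening: 0.005
```

```bash
python3 look.py a5
```

```text
[38.6 30.6 67.5] 0.004900628936649659 5.1833 [ 0.2 -0.2  0.1]
```

View pics/a5.png

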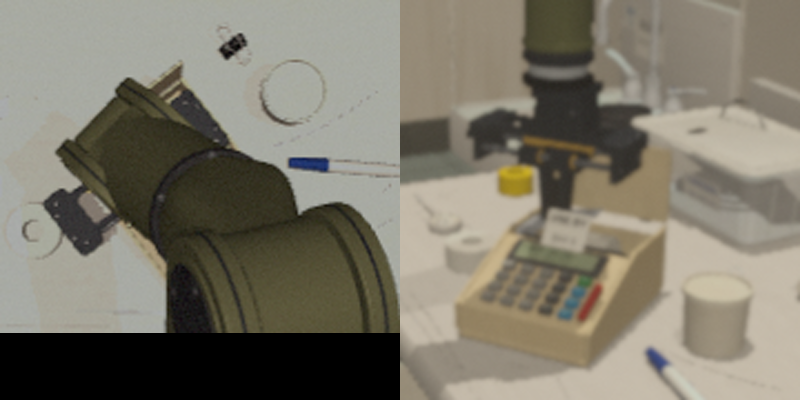

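Request:
carry_out --commands '[[[0,0,0,0,0,0.3,0],[0,0,0,0,0,0.5,0],[0,0,0,0,0,0.6,0]]]'

```text
clock: 5.53
tool_pos: [0.5167, 0.0411, 0.0704]
eef_rot: [-0.322, 0.947, 0.0, 0.0]
contact_force: [-0.2, 0.5, 0.6]
opening: 0.004
```

Request:
carry_out --commands '[[[0,0,0,0,0,0.1,0],[0,0,0,0,0,0.2,0],[0,0,0,0,0,0.2,0]]]'

```text
clock: 5.78
tool_pos: [0.5165, 0.0409, 0.0684]
eef_rot: [-0.322, 0.947, 0.0, -0.0]
contact_force: [0.2, 0.9, 0.7]
opening: 0.007
```

Request:
carry_out --commands '[[[0,0,0,0,0,0.2,0],[0,0,0,0,0,0.2,0]]]'

```text
clock: 5.95
tool_pos: [0.5166, 0.0409, 0.0665]
eef_rot: [-0.322, 0.947, -0.0, 0.0]
contact_force: [0.4, -0.4, 1.1]
opening: 0.006
```

Request:
carry_out --commands '[[[0,0,0,0,0,0.2,0],[0,0,0,0,0,0.2,0]]]'

```text
clock: 6.12
tool_pos: [0.5167, 0.0409, 0.066]
eef_rot: [-0.322, 0.947, -0.001, 0.0]
contact_force: [-2.6, -1.4, 16.4]
opening: 0.005
```

Request:
carry_out --commands '[[[0,0,0,0,0,0.2,0],[0,0,0,0,0,0.2,0]]]'

```text
clock: 6.28
tool_pos: [0.5168, 0.0409, 0.0656]
eef_rot: [-0.322, 0.947, -0.001, 0.001]
contact_force: [-5.5, -2.3, 32.6]
opening: 0.004
```

Request:
carry_out --commands '[[[0,0,0,0,0,-2,0],[0,0,0,0,0,-5,0],[0,0,0,0,0,-8,0],[0,0,0,0,0,-12,0],[0,0,0,0,4,-14,0],[0,0,0,0,8,-14,0],[0,0,0,0,10,-14,0],[0,0,0,0,10,-14,0]]]'

```text
clock: 6.95
tool_pos: [0.4526, 0.1247, 0.2035]
eef_rot: [-0.326, 0.945, 0.001, 0.0]
contact_force: [-0.3, 0.3, 0.4]
opening: 0.004
```

```bash
sed -i 's/\.008/-.017/g' h.py; python3 look.py a6; python3 - <<'E'
from plant import r
from h import *
st=r.get_state(); print(cmd(st,(140,0,215)),pw((140,0,215)))
E
```

```text
[ 40.1 135.6 220.5] 0.0035088292114357988 6.95 [-0.3  0.3  0.4]
(array([-0.   , -0.   , -0.003]), array([-10.08, -13.02,   0.46])) [0.61469312 0.07897562 0.215     ]
```

View pics/a6.png

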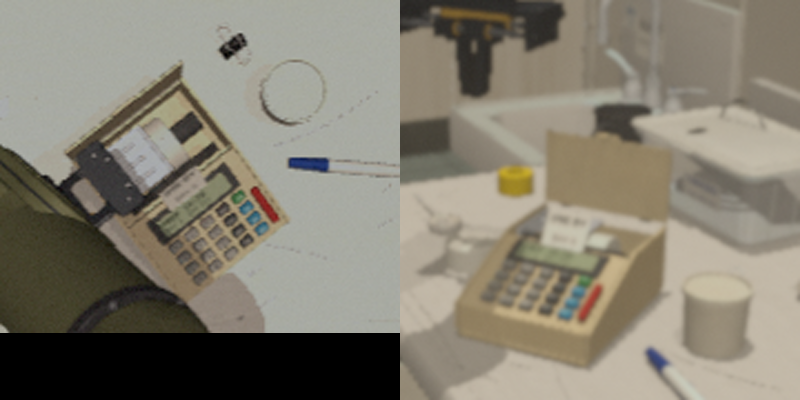

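Request:
carry_out --commands '[[[0,0,0,-2.1,-2.6,0,0],[0,0,0,-4.2,-5.2,0,0],[0,0,0,-6.3,-7.8,0,0],[0,0,0,-8.4,-10.4,0,0],[0,0,0,-10.5,-13,0,0],[0,0,0,-10.5,-13,2,0],[0,0,0,-10.5,-13,4,0],[0,0,0,-10.5,-13,6.5,0],[0,0,0,-10.5,-13,6.5,0]]]'

```text
clock: 7.8
tool_pos: [0.6155, 0.0775, 0.1322]
eef_rot: [-0.321, 0.947, -0.0, -0.005]
contact_force: [0.0, -0.3, -0.7]
opening: 0.006
```

```bash
python3 look.py a7
```

```text
[139.9  -1.7 149.2] 0.006120397616161963 7.8 [ 0.  -0.3 -0.7]
```

View pics/a7.png

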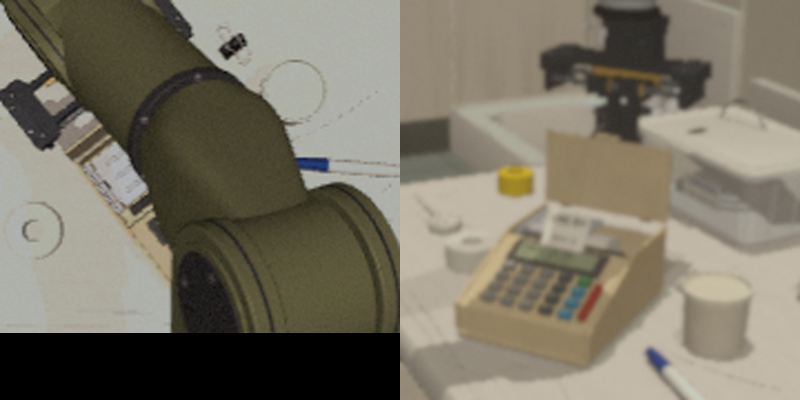

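Request:
carry_out --commands '[[[0,0,0,2,0,0,0],[0,0,0,3,0,0.1,0],[0,0,0,4,0,0.2,0],[0,0,0,5,0,0.4,0],[0,0,0,6,0,0.8,0],[0,0,0,6.8,0,1.3,0],[0,0,0,7.5,0,1.9,0],[0,0,0,8.2,0,2.6,0],[0,0,0,8.2,0,2.6,0]]]'

```text
clock: 8.65
tool_pos: [0.552, 0.0294, 0.1109]
eef_rot: [-0.322, 0.947, -0.001, -0.001]
contact_force: [-0.0, 0.6, 0.4]
opening: 0.005
```

```bash
python3 look.py a8
```

```text
[ 60.1  -0.6 127.9] 0.0054923970593883905 8.65 [-0.   0.6  0.4]
```

View pics/a8.png

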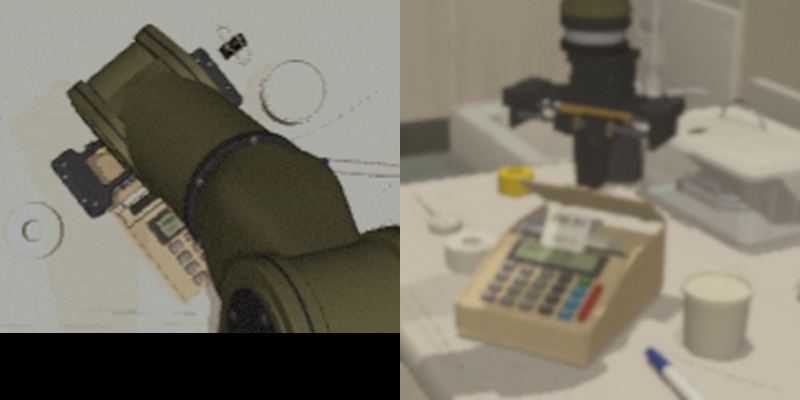

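Request:
carry_out --commands '[[[0,0,0,0.6,0,1,0],[0,0,0,1,0,2,0],[0,0,0,1.2,0,2.7,0],[0,0,0,1.4,0,3.2,0],[0,0,0,1.4,0,3.4,0],[0,0,0,1.4,0,3.4,0]]]'

```text
clock: 9.25
tool_pos: [0.5417, 0.0227, 0.077]
eef_rot: [-0.322, 0.947, 0.0, -0.001]
contact_force: [-0.1, 1.4, -0.0]
opening: 0.006
```

Request:
carry_out --commands '[[[0,0,0,0,0,0.1,0],[0,0,0,0,0,0.2,0]]]'

```text
clock: 9.42
tool_pos: [0.5417, 0.0227, 0.0761]
eef_rot: [-0.322, 0.947, -0.0, -0.0]
contact_force: [-3.4, -0.7, 16.4]
opening: 0.005
```

Request:
carry_out --commands '[[[0,0,0,0,0,0.1,0],[0,0,0,0,0,0.2,0]]]'

```text
clock: 9.58
tool_pos: [0.5418, 0.0227, 0.0759]
eef_rot: [-0.322, 0.947, -0.001, 0.0]
contact_force: [-8.0, -1.6, 32.5]
opening: 0.001
```

Request:
carry_out --commands '[[[0,0,0,0,0,-2,0],[0,0,0,0,0,-5,0],[0,0,0,0,0,-9,0],[0,0,0,3,0,-12,0],[0,0,0,6.5,-2,-12,0],[0,0,0,10,-4.5,-12,0],[0,0,0,12,-6,-12,0],[0,0,0,12,-6,-12,0]]]'

```text
clock: 10.25
tool_pos: [0.4803, -0.1056, 0.1931]
eef_rot: [-0.318, 0.948, -0.002, -0.003]
contact_force: [0.7, -0.1, -0.9]
opening: 0.006
```

```bash
python3 look.py a9; python3 - <<'E'
from plant import r
from h import *
st=r.get_state(); print(st["q"].round(2))
k=wp([.4875,-.0992,.062]);print(k)
n=np.array([-np.sin(np.radians(22)),0,np.cos(np.radians(22))])
for y in(90,-90): print(y,cmd(st,k+60*n,y,22))
E
```

```text
[-79.3 -63.1 210.1] 0.005570793784162593 10.25 [ 0.7 -0.1 -0.9]
[ 0.47  0.61 -0.57  1.98  0.5   0.7   1.81]
[-69.79579941 -62.53290431  62.        ]
90 (array([ 0.301, -0.303, -1.557]), array([ 1.26, -0.28,  9.17]))
-90 (array([-0.302, -0.3  ,  1.542]), array([ 1.26, -0.28,  9.17]))
```

View pics/a9.png

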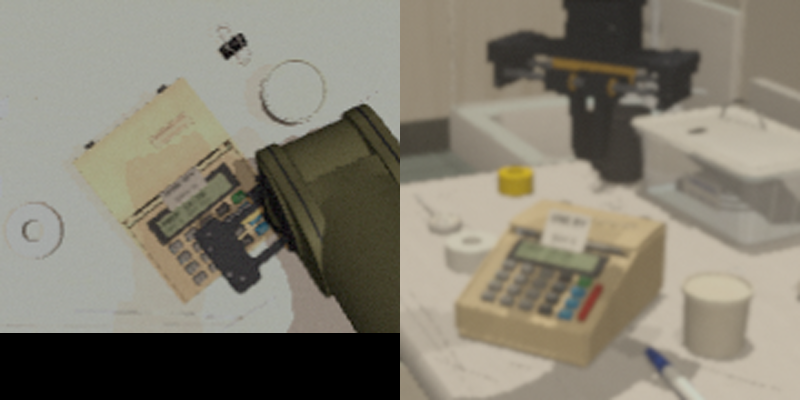

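Request:
carry_out --commands '[[[-0.023,-0.023,0.12,0,0,0,0],[-0.047,-0.047,0.24,0,0,0,0],[-0.07,-0.07,0.36,0,0,0,0],[-0.094,-0.094,0.48,0,0,0,0],[-0.117,-0.117,0.6,0,0,0,0],[-0.14,-0.14,0.72,0,0,0,0],[-0.164,-0.164,0.84,0,0,0,0],[-0.187,-0.187,0.96,0,0,0,0],[-0.21,-0.21,1.08,0,0,0,0],[-0.21,-0.21,1.08,0,0,0,0]]]'

```text
clock: 11.18
tool_pos: [0.4826, -0.0969, 0.1932]
eef_rot: [0.213, 0.967, 0.127, 0.061]
contact_force: [-0.5, 0.1, -0.3]
opening: 0.002
```

```bash
cat > k.py <<'E'
import sys
from plant import r
from h import *
st=r.get_state(); print(st["q"].round(2),st["clock"],st["contact_force"].round(1))
k=np.array([-70,-62.5,62.])
n=np.array([-np.sin(np.radians(22)),0,np.cos(np.radians(22))])
print(tip(st).round(1), "off key normal",round((tip(st)-k)@n,1))
for d in map(float,sys.argv[1:]): print(d,cmd(st,k+d*n,-90,22))
E
python3 k.py 60 15
```

```text
[ 0.61  0.58 -0.5   2.09  0.04  0.39  1.3 ] 11.1833 [-0.5  0.1 -0.3]
[-76.9 -58.8 209.5] off key normal 139.3
60.0 (array([-0.091, -0.092,  0.463]), array([ 0.78, -3.88,  8.36]))
15.0 (array([-0.091, -0.092,  0.463]), array([ 0.29, -3.57, 12.82]))
```

Request:
carry_out --commands '[[[-0.022,-0.022,0.115,0.2,-1,2,0],[-0.045,-0.045,0.23,0.4,-2,4,0],[-0.068,-0.068,0.35,0.6,-3,6,0],[-0.091,-0.092,0.463,0.78,-3.88,8.3,0],[-0.091,-0.092,0.463,0.78,-3.88,8.3,0],[-0.091,-0.092,0.463,0.78,-3.88,8.3,0]]]'

```text
clock: 11.68
tool_pos: [0.482, -0.1128, 0.1163]
eef_rot: [0.416, 0.89, 0.172, 0.074]
contact_force: [0.6, 0.2, -0.6]
opening: 0.004
```

```bash
python3 k.py 60 15; python3 look.py b1
```

```text
[ 0.64  0.74 -0.45  2.23 -0.64  0.05  1.66] 11.6833 [ 0.6  0.2 -0.6]
[-88.7 -70.3 132.1] off key normal 72.0
60.0 (array([-0.009, -0.025,  0.031]), array([ 0.73, -0.85,  1.23]))
15.0 (array([-0.009, -0.025,  0.031]), array([ 0.62, -0.81,  5.73]))
[-88.7 -70.3 132.1] 0.0037369442820810055 11.6833 [ 0.6  0.2 -0.6]
```

View pics/b1.png

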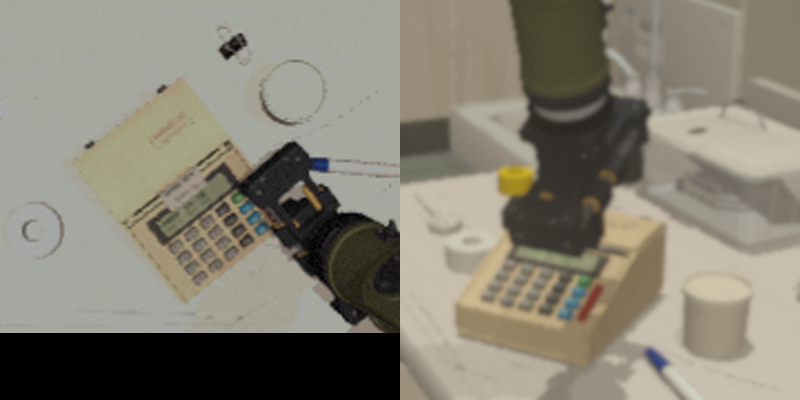

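```bash
cat > k2.py <<'E'
import sys
from plant import r
from h import *
st=r.get_state(); print(st["q"].round(2),round(st["clock"],2),st["contact_force"].round(1),tip(st).round(1))
for z in map(float,sys.argv[1:]): print(z,cmd(st,[-75,-62.5,z],-90,12))
E
python3 k2.py 130
```

```text
[ 0.64  0.74 -0.45  2.23 -0.63  0.05  1.65] 11.78 [-0.5 -0.7 -0.8] [-88.6 -70.5 132.6]
130.0 (array([ 0.166, -0.021,  0.032]), array([0.71, 0.91, 0.73]))
```

Request:
carry_out --commands '[[[0.08,-0.01,0.01,0.3,0.5,0.3,0],[0.16,-0.02,0.03,0.7,0.9,0.7,0],[0.16,-0.02,0.03,0.7,0.9,0.7,0],[0.16,-0.02,0.03,0.7,0.9,0.7,0],[0.16,-0.02,0.03,0.7,0.9,0.7,0]]]'

```text
clock: 12.2
tool_pos: [0.4858, -0.1005, 0.114]
eef_rot: [0.435, 0.894, 0.096, 0.047]
contact_force: [0.0, 0.3, 0.2]
opening: 0.005
```

```bash
python3 k2.py 130 85
```

```text
[ 0.28  0.69 -0.1   2.18 -0.66  0.17  1.52] 12.2 [0.  0.3 0.2] [-75.6 -62.5 130.6]
130.0 (array([0.005, 0.   , 0.004]), array([-0.  ,  0.03,  0.07]))
85.0 (array([0.005, 0.   , 0.004]), array([ 0.  , -0.92,  4.47]))
```

Request:
carry_out --commands '[[[0,0,0,0,-0.3,1.5,0],[0,0,0,0,-0.6,3,0],[0,0,0,0,-0.9,4.5,0],[0,0,0,0,-0.9,4.5,0],[0,0,0,0,-0.9,4.5,0]]]'

```text
clock: 12.62
tool_pos: [0.4847, -0.1025, 0.0671]
eef_rot: [0.438, 0.893, 0.096, 0.046]
contact_force: [-0.5, -0.3, -0.0]
opening: 0.005
```

```bash
python3 k2.py 85 68; python3 look.py b2; python3 - <<'E'
from plant import r
from h import *
S=r.snapshot("side");im=S["pixels"][180:280,230:360,::-1]; cv2.imwrite("pics/b2z.png",cv2.resize(im,None,fx=6,fy=6,interpolation=cv2.INTER_CUBIC))
E
```

```text
[ 0.35  0.79 -0.19  2.2  -0.94  0.04  1.82] 12.62 [-0.5 -0.3 -0. ] [-77.6 -63.4  83.7]
85.0 (array([ 0.004, -0.002, -0.003]), array([ 0.09,  0.28, -0.07]))
68.0 (array([ 0.004, -0.002, -0.003]), array([ 0.08, -0.08,  1.59]))
[-77.6 -63.4  83.7] 0.004928115758796976 12.6167 [-0.5 -0.3 -0. ]
```

View pics/b2.png

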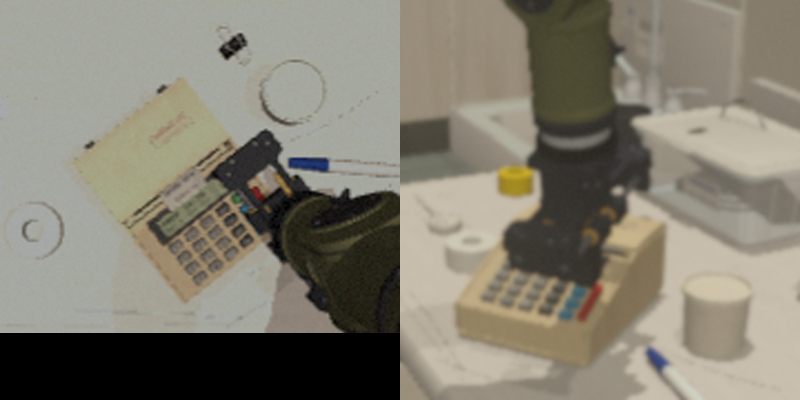

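View pics/b2z.png

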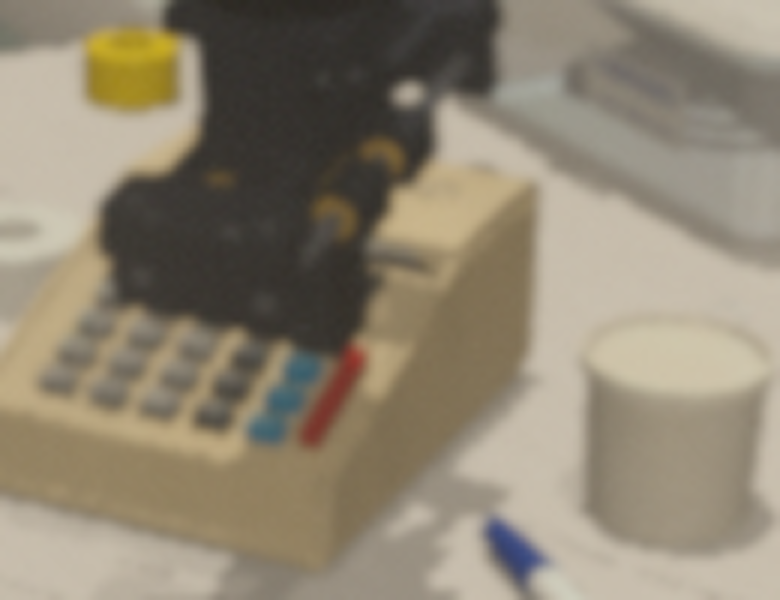

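Request:
carry_out --commands '[[[0,0,0,0,0,-2,0],[0,0,0,0,0,-4,0],[0,0,0,0,0,-7,0],[0,0,0,0,0,-10,0],[0,0,0,0,0,-10,0]]]'

```text
clock: 13.18
tool_pos: [0.4697, -0.1174, 0.1699]
eef_rot: [0.438, 0.892, 0.095, 0.05]
contact_force: [1.6, 0.3, -0.5]
opening: 0.004
```

```bash
cat > k3.py <<'E'
import sys
from plant import r
from h import *
st=r.get_state(); print(st["q"].round(2),round(st["clock"],2),st["contact_force"].round(1),tip(st).round(1))
for z in map(float,sys.argv[1:]): print(z,cmd(st,[-74,-72,z],0,0))
E
python3 k3.py 180
```

```text
[ 0.16  0.58  0.17  2.18 -0.81  0.37  1.71] 13.18 [ 1.6  0.3 -0.5] [-98.6 -65.8 186.5]
180.0 (array([ 0.164,  0.174, -1.567]), array([-0.59,  1.9 ,  1.13]))
```

Request:
carry_out --commands '[[[0.012,0.013,-0.12,0,0.1,0,0],[0.025,0.026,-0.24,0,0.2,0,0],[0.037,0.04,-0.36,0,0.4,0,0],[0.05,0.053,-0.48,0,0.6,0,0],[0.062,0.066,-0.6,0,0.8,0,0],[0.075,0.08,-0.72,0,1,0,0],[0.088,0.093,-0.84,0,1.2,0,0],[0.1,0.106,-0.96,0,1.4,0,0],[0.112,0.12,-1.08,0,1.6,0,0],[0.112,0.12,-1.08,0,1.9,0,0]]]'

```text
clock: 14.02
tool_pos: [0.4841, -0.1031, 0.1696]
eef_rot: [-0.09, 0.995, 0.035, 0.015]
contact_force: [-0.1, 0.4, 0.6]
opening: 0.001
```

```bash
python3 k3.py 150
```

```text
[ 0.1   0.61  0.11  2.02 -0.29  0.52  2.19] 14.02 [-0.1  0.4  0.6] [-76.  -64.2 186.5]
150.0 (array([ 0.058,  0.051, -0.481]), array([-0.34, -0.96,  3.61]))
```

Request:
carry_out --commands '[[[0.012,0.01,-0.12,-0.1,-0.2,0.5,0],[0.025,0.02,-0.24,-0.2,-0.5,1.5,0],[0.04,0.035,-0.36,-0.3,-0.7,2.5,0],[0.058,0.05,-0.48,-0.3,-1,3.6,0],[0.058,0.05,-0.48,-0.3,-1,3.6,0],[0.058,0.05,-0.48,-0.3,-1,3.6,0]]]'

```text
clock: 14.52
tool_pos: [0.4887, -0.11, 0.133]
eef_rot: [-0.32, 0.948, 0.001, 0.0]
contact_force: [0.4, 0.5, 0.1]
opening: 0.004
```

```bash
python3 k3.py 150 90
```

```text
[ 0.1   0.68  0.06  2.03 -0.09  0.44  2.44] 14.52 [0.4 0.5 0.1] [-75.4 -71.8 150. ]
150.0 (array([ 0.001,  0.001, -0.01 ]), array([-0.14, -0.02, -0.  ]))
90.0 (array([ 0.001,  0.001, -0.01 ]), array([-0.14, -0.03,  6.  ]))
```

Request:
carry_out --commands '[[[0,0,0,0,0,2,0],[0,0,0,0,0,4,0],[0,0,0,0,0,6,0],[0,0,0,0,0,7,0],[0,0,0,0,0,7,0],[0,0,0,0,0,7,0]]]'

```text
clock: 15.02
tool_pos: [0.4894, -0.1105, 0.0637]
eef_rot: [-0.321, 0.947, -0.0, 0.001]
contact_force: [-0.2, -0.4, -0.3]
opening: 0.009
```

```bash
python3 k3.py 70; python3 - <<'E'
from plant import r
from h import *
S=r.snapshot("side");im=S["pixels"][180:280,230:360,::-1]; cv2.imwrite("pics/b3z.png",cv2.resize(im,None,fx=6,fy=6,interpolation=cv2.INTER_CUBIC))
T=r.snapshot("top");im=T["pixels"][170:295,230:390,::-1]; cv2.imwrite("pics/b3t.png",cv2.resize(im,None,fx=4,fy=4,interpolation=cv2.INTER_CUBIC))
E
```

```text
[ 0.11  0.81  0.03  2.06 -0.09  0.27  2.45] 15.02 [-0.2 -0.4 -0.3] [-75.2 -72.6  80.7]
70.0 (array([-0.   ,  0.001, -0.008]), array([-0.12,  0.06,  1.07]))
```

View pics/b3z.png

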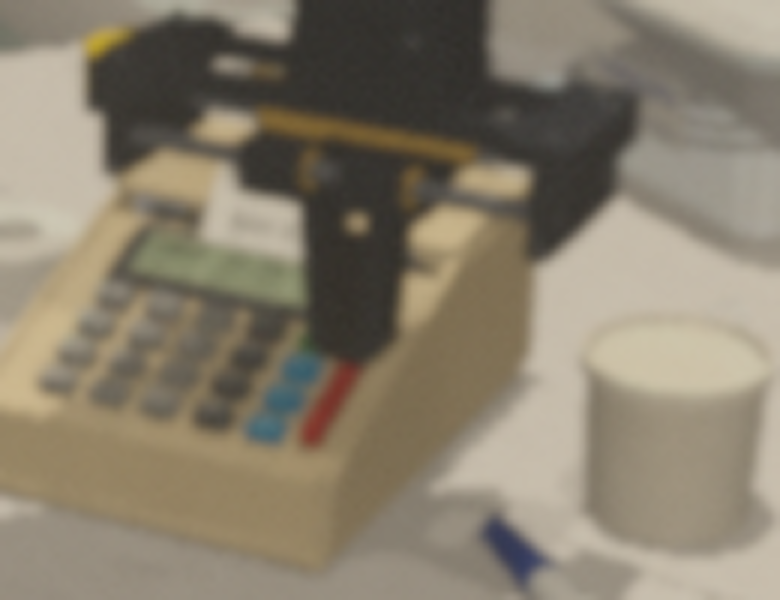

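View pics/b3t.png

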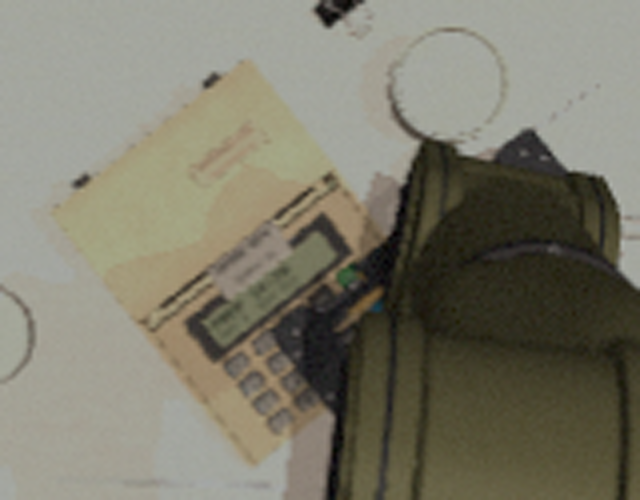

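Request:
carry_out --commands '[[[0,0,0,0,0,0.6,0],[0,0,0,0,0,1.1,0],[0,0,0,0,0,1.3,0],[0,0,0,0,0,1.3,0]]]'

```text
clock: 15.45
tool_pos: [0.4893, -0.1099, 0.05]
eef_rot: [-0.322, 0.947, 0.0, 0.0]
contact_force: [-0.2, 0.6, -0.7]
opening: 0.002
```

Request:
carry_out --commands '[[[0,0,0,0,0,0.1,0],[0,0,0,0,0,0.2,0]]]'

```text
clock: 15.62
tool_pos: [0.4896, -0.1101, 0.0484]
eef_rot: [-0.322, 0.947, -0.0, 0.001]
contact_force: [-0.4, -0.0, 0.4]
opening: 0.005
```

Request:
carry_out --commands '[[[0,0,0,0,0,0.1,0],[0,0,0,0,0,0.2,0]]]'

```text
clock: 15.78
tool_pos: [0.4899, -0.1099, 0.0466]
eef_rot: [-0.322, 0.947, -0.0, 0.001]
contact_force: [-0.6, 1.2, 3.2]
opening: 0.006
```

Contact with the key spring begins; continue slowly.

Request:
carry_out --commands '[[[0,0,0,0,0,0.1,0],[0,0,0,0,0,0.1,0]]]'

```text
clock: 15.95
tool_pos: [0.4902, -0.1097, 0.0457]
eef_rot: [-0.322, 0.947, -0.0, 0.001]
contact_force: [0.7, 1.1, 6.3]
opening: 0.003
```

Request:
carry_out --commands '[[[0,0,0,0,0,0.1,0],[0,0,0,0,0,0.1,0]]]'

```text
clock: 16.12
tool_pos: [0.4904, -0.1096, 0.0449]
eef_rot: [-0.322, 0.947, -0.0, 0.002]
contact_force: [-0.7, 1.7, 7.7]
opening: 0.01
```

Request:
carry_out --commands '[[[0,0,0,0,0,0.1,0],[0,0,0,0,0,0.1,0]]]'

```text
clock: 16.28
tool_pos: [0.4906, -0.1095, 0.0444]
eef_rot: [-0.322, 0.947, -0.0, 0.002]
contact_force: [0.1, 2.3, 12.5]
opening: 0.005
```

Request:
carry_out --commands '[[[0,0,0,0,0,0.1,0],[0,0,0,0,0,0.1,0],[0,0,0,0,0,0.1,0]]]'

```text
clock: 16.53
tool_pos: [0.4907, -0.1095, 0.044]
eef_rot: [-0.322, 0.947, -0.0, 0.002]
contact_force: [-0.9, 1.3, 19.0]
opening: 0.011
```

```bash
python3 - <<'E'
from plant import r
from h import *
S=r.snapshot("side");im=S["pixels"][180:280,230:360,::-1]; cv2.imwrite("pics/b4z.png",cv2.resize(im,None,fx=6,fy=6,interpolation=cv2.INTER_CUBIC))
E
```

```text
(no output)
```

View pics/b4z.png

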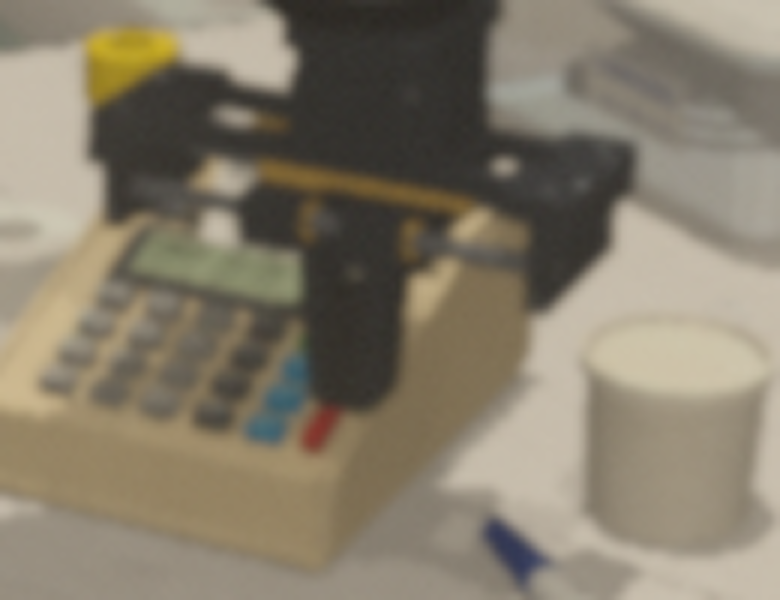

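Request:
carry_out --commands '[[[0,0,0,0,0,-1,0],[0,0,0,0,0,-3,0],[0,0,0,0,0,-6,0],[0,0,0,0,0,-10,0],[0,0,0,4,-2,-12,0],[0,0,0,8,-4,-12,0],[0,0,0,12,-7,-12,0],[0,0,0,14,-10,-12,0],[0,0,0,14,-10,-12,0],[0,0,0,14,-10,-12,0]]]'

```text
clock: 17.42
tool_pos: [0.4376, -0.2802, 0.1625]
eef_rot: [-0.318, 0.948, -0.002, 0.0]
contact_force: [0.3, 0.6, -0.3]
opening: 0.005
```

```bash
python3 k3.py; python3 look.py c1;python3 - <<'E'
from plant import r
from h import *
S=r.snapshot("side");im=S["pixels"][180:280,230:360,::-1]; cv2.imwrite("pics/c1z.png",cv2.resize(im,None,fx=6,fy=6,interpolation=cv2.INTER_CUBIC))
T=r.snapshot("top");cv2.imwrite("pics/c1t.png",T["pixels"][:,:,::-1])
for s,b in((T,(300,220,345,260)),(S,(270,225,300,265))):
    x0,y0,x1,y1=b; a=s["pixels"][y0:y1,x0:x1].astype(int)
    m=((a[...,0]-a[...,1]>60)&(a[...,0]-a[...,2]>50)).astype(np.uint8)
    n,l,st,c=cv2.connectedComponentsWithStats(m); i=1+np.argmax(st[1:,4]); print(st[i],c[i]+[x0,y0])
E
```

```text
[ 0.52  0.64 -0.06  1.95  0.07  0.55  2.63] 17.42 [ 0.3  0.6 -0.3] [-220.3 -174.7  179.5]
[-220.3 -174.7  179.5] 0.00492357653025039 17.4167 [ 0.3  0.6 -0.3]
[23 15 12 15 54] [328.7962963  241.83333333]
[11 13 10 15 51] [285.23529412 245.31372549]
```

View pics/c1z.png

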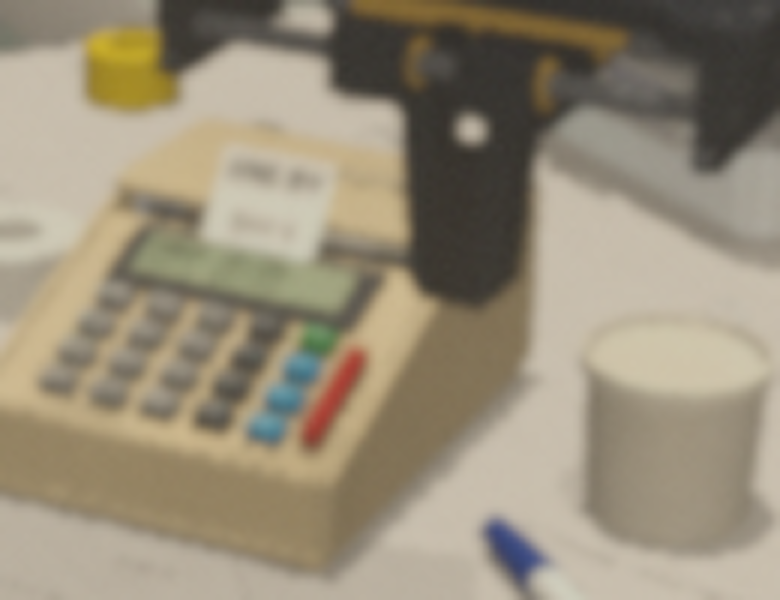

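View pics/c1t.png

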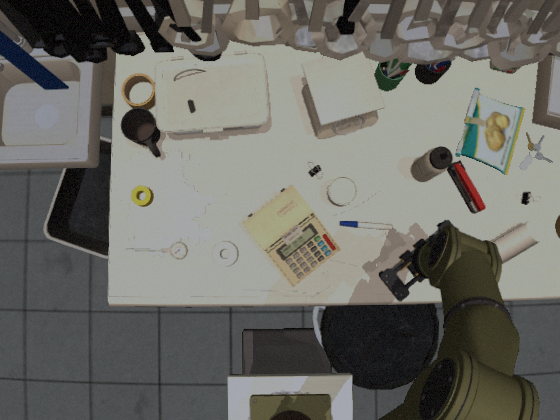

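Key centroids match the start in both views to within 0.3 px (so the printer is unmoved and the key is back out), the cover is shut, and everything else is in place.

```bash
python3 -c "
from plant import r
print(r.finish_job())"
```

```text
the job is handed in; nothing more can be done
None
```

The keeper is folded flat, the cover is shut over it, and the feed key has been pressed in and released. I handed the job in at about 17.5 s of the 51 s allowed; no verdict is reported.

**Last checks**
- **Keeper and cover:** I pressed each one down onto its stop, with about 33 N at the wrist. After the lift the keeper lay flat and the cover looked flat and shut.
- **Feed key:** the force rose from about 3 N to 8 N as it went in, then climbed to 19 N at its stop. Afterwards its red mark was back within 0.3 px of its starting position in both views, so the key is out again and the printer has not moved.
- **Things around the printer:** all seven look to be where they were in the last top picture. I judged this by eye and did not measure each one.
- **Arm:** clear of everything at the end, with contact force near zero.

**What disagreed or went wrong**
- **Fingertip height:** the closed fingertips stood about 25 mm higher than the tool description implies. My first keeper sweep passed over it without touching. I corrected the height from the side picture and from contact.
- **Keypad approach:** my first approach to the key, tilted and turned 90 degrees, ran wrist joint 6 to its limit (0.04 rad). I backed out and pressed with the tool vertical instead.
- **Printer pose:** the fitted corners left errors of up to about 3 px, which were small enough for these pushes.

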